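# Uncover the melting pot and load the soap base

## Task

In this soap-making corner, get the larger of the two lidded pots ready for melting: lift off its lid and set it down gently on the round cork mat, knob up and lying flat, not overhanging the mat. Then lower the white rectangular block of soap base into the opened pot and let go. Leave the pot standing where it is, and do not disturb the small pot with its lid or the other things around.

Things in the scene. Friction and masses are not known exactly. Their poses are not given: they have to be found in the camera images.
- pot: The larger of two round, straight-walled aluminium pots, loose, about 0.7 kg: outside diameter 130 mm, height 75 mm, wall 4 mm (inside diameter 122 mm), floor 5 mm thick. Two dark loop handles at its +y and -y sides stand out 28 mm at 46 mm height. Origin: centre of its underside, z up. It starts with pot_lid on it, standing on the work surface at one of four places.
- pot_lid: The larger pot's loose aluminium lid, about 0.2 kg; only rests on the rim. Plate of diameter 136 mm, 5 mm thick, over a lip of diameter 114 mm that reaches 8 mm down into the pot (4 mm play). Upright black round knob on top, diameter 26 mm, from 13 to 41 mm above the origin. Origin: centre of the lip's underside (at the start 67 mm above the pot's underside), z up through the knob.
- small_pot: The smaller pot of the same make, loose, about 0.4 kg: outside diameter 92 mm, height 60 mm, with loop handles at its +y and -y sides that stand out 28 mm. Leave it alone. Origin: centre of its underside, z up.
- small_lid: The small pot's loose lid: diameter 98 mm, same shape and knob as the large one. Leave it on its pot; its knob top stands 93 mm above the work surface. Origin: centre of its lip's underside.
- mat: Round cork mat, diameter 200 mm, 6 mm thick, fixed to the work surface at one of four places. Origin: centre of its underside, z up.
- block: White rectangular block of soap base, rigid, about 0.12 kg: 70 mm along its x, 40 mm along its y, 40 mm high; lies loose on the work surface. Origin: centre of its underside, z up.
- block_center (a point): Centre of the soap-base block, 20 mm above its underside.
- amber: Bystander: small amber bottle with black cap, diameter 38 mm, height 85 mm, standing loose. Origin: centre of its underside.
- soap: Bystander: round white soap, diameter 64 mm, 25 mm high, lying loose. Origin: centre of its underside.
- beaker: Bystander: clear plastic cup, rim diameter 64 mm, height 75 mm, standing loose. Origin: centre of its underside.
Mind the look-alikes: they are no part of the job. Leave any blue or yellow look-alike of the pot alone.

How it is judged (in metres and radians):
On the way, in this order (a step that is already met when the one before it is completed fails the run):
1. the large pot's lid lies flat on the cork mat, knob up, released (horizontal distance between pot_lid and mat below 0.037 m and z of pot_lid in the frame of mat below 0.012 m and angle between pot_lid's own z axis and vertical below 0.1 rad and contact force between the fingers and pot_lid below 0.1 N and linear speed of pot_lid below 0.03 m/s), for 0.2 s.
2. the block lies inside the large pot, released (horizontal distance between block_center and pot below 0.05 m and z of block_center in the frame of pot between 0.01 and 0.055 m and contact force between the fingers and block below 0.1 N and linear speed of block below 0.03 m/s), for 0.2 s.
At the end, for the whole second after the job is handed in: The large lid lies flat on the cork mat, knob up, centre within 37 mm of the mat's centre; the block is inside the large pot, its centre under 55 mm above the pot's underside; both are released and at rest; the pot stands upright within 40 mm of where it started (all of step 1 and all of step 2 and angle between pot's own z axis and vertical below 0.1 rad and distance of pot from where it was at the start of the episode below 0.04 m and linear speed of pot below 0.03 m/s); the robot touches nothing.
It fails at once if the large pot is tipped by over 0.3 rad or shoved over 40 mm (angle between pot's own z axis and vertical above 0.3 rad or distance of pot from where it was at the start of the episode above 0.04 m).
It fails at once if the large lid is dropped: it comes down near the mat or work surface faster than 0.8 m/s (a fall of over about 30 mm) (height (world z) of pot_lid below 0.03 m and linear speed of pot_lid above 0.8 m/s).
It fails at once if the block is dropped from high above: it arrives below 70 mm at over 1.4 m/s (a fall of over about 100 mm) (height (world z) of block_center below 0.07 m and linear speed of block above 1.4 m/s).
It fails at once if the small pot or its lid is disturbed: moved over 30 mm or tipped (distance of any of small_pot, small_lid from where it was at the start of the episode above 0.03 m or angle between any of small_pot, small_lid's own z axis and vertical above 0.4 rad).
It fails at once if the amber bottle, round soap or cup is disturbed: moved over 30 mm or tipped (distance of any of amber, soap, beaker from where it was at the start of the episode above 0.03 m or angle between any of amber, soap, beaker's own z axis and vertical above 0.4 rad).
It also fails if it takes over 70 s, if anything falls off the work surface, if the arm or the gripper's body presses on something with over 40 N, if the wrist force passes 120 N, or if a joint passes its speed limit or range.

## Robot

A 6-joint arm with a two-finger parallel gripper is mounted at the origin on the work surface. World frame = base frame: x ahead of the robot, y to its left, z up, the work surface at z = 0. Lengths are in m, angles in degrees, forces in N, time in s.
With the tool pointing down it reaches from about 0.3 to 0.875 m from the base axis. Payload 6.4 kg.
Tool frame: the origin (TCP) lies at the very end of the fingers, on their centre line; the grasp point (between the pads) lies 19 mm behind it; z points along the fingers, y is the direction in which the jaws open and shut (so a half turn about z gives the same grasp; the last joint's range is limited). The gripper opens to 88 mm and grips with 3 to 60 N. Pads are 18 mm wide; open, the fingers measure 123 mm over their backs; the gripper's body (75 mm by 187 mm) begins 45 mm behind the grasp point.
Start: joints at [57.279, 10.359, 92.074, -0, 77.567, -11.82], TCP at [0.205, 0.537, 0.239] pointing down, gripper open.
Joint ranges: [-171.53, 171.53], [-51.25, 118.39], [17.06, 147.69], [-65.23, 245.23], [0, 150.52], [-178.68, 178.68]. Speed limits (degrees/s): [147.25, 147.25, 172.46, 180, 180, 180].

## Interface

Orientations are given as a 3x3 rotation matrix whose columns are the frame's x, y, z axes.
In Python, from cell import ctrl, grab_frame gives the robot as it stands.
- The arm moves only by the shell command python3 -m jog 'ROWS' [FORCE]. ROWS is JSON, a list of rows, each a list of 7 numbers: the shift along the tool's x, y, z in mm, then the turn, a rotation vector about the tool's x, y, z in degrees, then the finger opening in mm, from 0 to 88.1. A call has 1 to 10 rows; each row shifts and turns the pose as measured when the row begins, along the tool's axes as they then stand; what a row does not reach is not made up. A row lasts 1/12 s, in which the tool goes at most 41.7 mm and 7.16 degrees, less where a joint would pass 70% of its speed; a pose out of reach is approached as far as the arm can. A call is refused whole if a number of a shift passes 41.7 or a number of a turn 7.16, either way. A call with a gripper value outside its range is refused whole. The fingers move at their own pace and stop on an object; FORCE is the grip in N (left out, the last holds). Time passes only in rows, so rows that do not move let the fingers close. It gives the time, the measured TCP pose, the force and the opening at its end, in the units of the state.
- ctrl.get_state(): the state, without advancing time (a new reading comes with each control period).
- grab_frame(name): name is "scene" or "top" or "wrist"; returns a dict with "frame" (384x512x3 uint8, blue, green, red), "K" (3x3 intrinsics, pixels), "rvec" (rotation vector, rad) and "tvec" (3), from world to camera coordinates, as OpenCV has them. Camera axes: x right, y down, z forward; pixel columns grow to the right and rows downward; lengths in m; the calibration is good to about 2 mm. A picture is of the moment at which its call begins. There is no depth.
- ctrl.sign_off(): hands the job in, once; it reports no verdict.
The state is a dict: "t": time; "joints": joint angles; "qvel": joint speeds; "joint_efforts": joint torques, N m; "tcp_pos": TCP position; "tool_rot": TCP orientation; "force": force on the tool from outside, world axes, zero at the start; "moment": the same for the moment, N m; "grip_width": finger opening in m.
Only numpy, scipy, OpenCV 4.12 (cv2) and the standard library are available. Lean on these libraries where they do the work, as an engineer would, in place of code of your own. Each camera call takes 0.05 s, during which the arm holds its last target. There are 200 camera calls.

## Working session

There is one attempt and no reset: what is moved stays moved. The work goes in short steps, Python scripts to look and compute and a shell command to move; the robot and the scene stay as the last step left them, time stands still between calls to the robot, and variables do not carry over. Pictures are saved under pics/ and viewed, about 8 in all and at most 12, crops included, and the job is handed in when it is done.

```bash
mkdir -p pics; ls
python3 - <<'E'
from cell import ctrl, grab_frame
import cv2
for n in("scene","top"):
    f=grab_frame(n); cv2.imwrite(f"pics/{n}0.png",f["frame"]); print(n,f["K"],f["rvec"],f["tvec"])
s=ctrl.get_state();print(s)
E
```

```text
pics
scene [[419.634847     0.         249.22668863]
 [  0.         419.634847   188.71200506]
 [  0.           0.           1.        ]] [ 1.95966073  0.90695618 -0.54206836] [-0.19369048 -0.10606427  1.54719175]
top [[438.25244802   0.         253.74808003]
 [  0.         438.25244802 191.95450489]
 [  0.           0.           1.        ]] [ 2.13604304 -2.19780764  0.11843772] [-0.08303492  0.42952933  1.60760253]
{'t': 0.1, 'joints': array([ 5.72772577e+01,  1.03948075e+01,  9.21235365e+01,  6.74487656e-04,
        7.75686590e+01, -1.18197367e+01]), 'qvel': array([ 0.03614733, -0.08789734, -0.03180622,  0.04572482,  0.01031197,
       -0.01391345]), 'joint_efforts': array([-1.04030278e-04, -4.34820378e+01, -3.42696619e+01,  7.03868014e-02,
        3.40065721e-02, -4.08062499e-05]), 'tcp_pos': array([0.20487222, 0.53676584, 0.23794817]), 'tool_rot': array([[-9.34184718e-01,  3.56788765e-01, -8.30527836e-04],
       [ 3.56789586e-01,  9.34183909e-01, -1.27128491e-03],
       [ 3.22285567e-04, -1.48393862e-03, -9.99998847e-01]]), 'force': array([ 0.49923924,  0.15834259, -0.25628048]), 'moment': array([0.03383716, 0.00680878, 0.00905229]), 'grip_width': 0.08800452947050257}
```

View pics/top0.png

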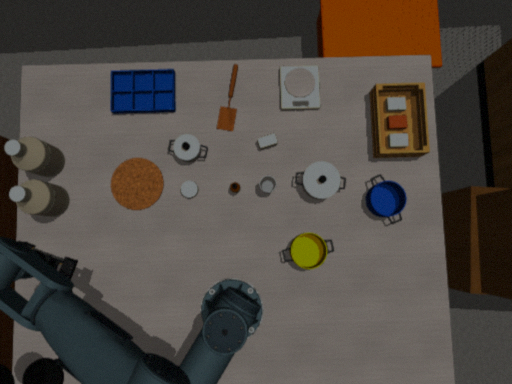

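View pics/scene0.png

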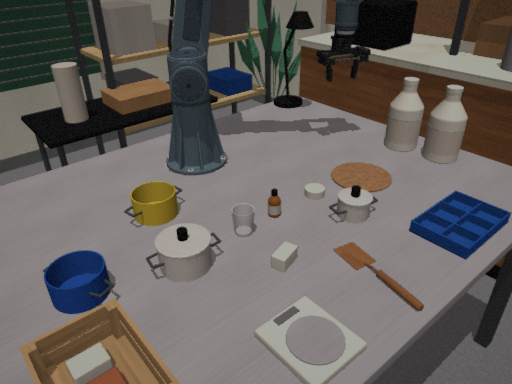

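The top picture shows two lidded pots: the large one at (321,181) and the small one at (186,148). The mat is at (137,184). The lone white block on the table is at (267,142); the other white blocks, at (397,104) and (398,140), are in the wooden tray, so they aren't the one meant. The blue pot (386,199) and yellow pot (308,251) are look-alikes without lids. I'll confirm all this in an enlarged crop.

```bash
python3 - <<'E'
import cv2
im=cv2.imread("pics/top0.png")
a=cv2.resize(im[120:220,100:360],None,fx=3,fy=3,interpolation=cv2.INTER_CUBIC)
b=cv2.resize(im[125:215,240:360],None,fx=6.5,fy=6.5,interpolation=cv2.INTER_CUBIC)[:, :780]
cv2.imwrite("pics/c1.png",cv2.vconcat([a[:, :780],cv2.resize(b,None,fx=.5,fy=.5)[:, :] if 0 else cv2.copyMakeBorder(cv2.resize(im[125:175,240:350],None,fx=6,fy=6,interpolation=cv2.INTER_CUBIC),0,0,0,120,0)]))
E
cat > h.py <<'E'
import numpy as np,cv2
from cell import ctrl,grab_frame
def px2w(f,uv,z):
    R=cv2.Rodrigues(np.array(f["rvec"]))[0];t=np.array(f["tvec"]).ravel()
    d=R.T@np.linalg.inv(f["K"])@np.array([uv[0],uv[1],1.]);c=-R.T@t
    return c+d*(z-c[2])/d[2]
def totool(dw):
    return np.array(ctrl.get_state()["tool_rot"]).T@np.array(dw)*1000
E
```

```text
(no output)
```

View pics/c1.png

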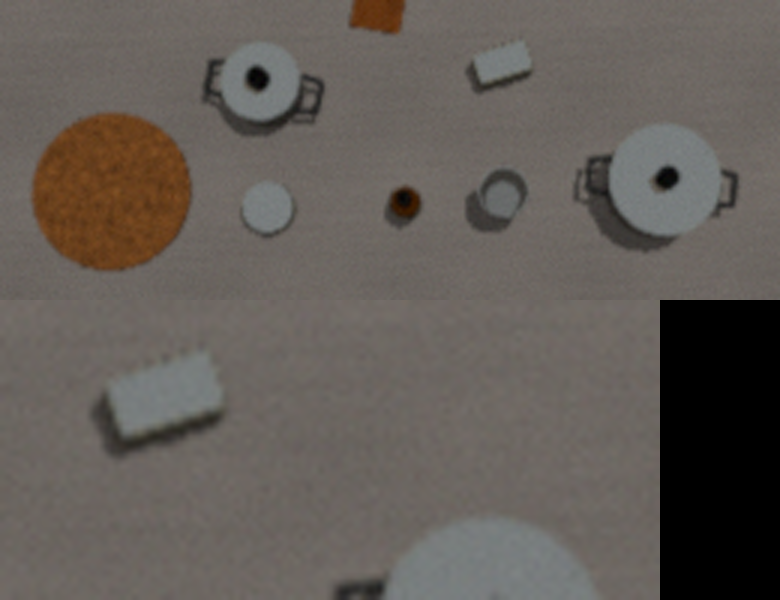

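Run:
```python
from h import *
f=grab_frame("top")
for n,u,v,z in [("mat",137,183.3,.006),("matL",110.8,183.3,.006),("matR",163.3,183.3,.006),("lid",321.3,179.7,.08),("lidL",302.7,179.7,.08),("lidR",340,179.7,.08),("knob",322,179,.108),("block",267.1,140.4,.04),("b1",257.8,139.7,.04),("b2",274.2,133.3,.04),("b3",277,141.3,.04),("b4",260.3,148.3,.04),("small",186.3,147.3,.065),("soap",189,189,.025),("amber",234.8,186.5,.085),("beaker",267.3,184.5,.06),("yellow",308,251,.07),("blue",386,199,.07)]:
    print(n,px2w(f,(u-.3,v-.3),z).round(4))
```

```text
mat [0.4753 0.3446 0.006 ]
matL [0.4781 0.4433 0.006 ]
matR [0.4725 0.2455 0.006 ]
lid [ 0.4594 -0.3385  0.08  ]
lidL [ 0.4613 -0.2715  0.08  ]
lidR [ 0.4575 -0.4058  0.08  ]
knob [ 0.4581 -0.3366  0.108 ]
block [ 0.6182 -0.1494  0.04  ]
b1 [ 0.6219 -0.1148  0.04  ]
b2 [ 0.6445 -0.1768  0.04  ]
b3 [ 0.6138 -0.1862  0.04  ]
b4 [ 0.589  -0.1231  0.04  ]
small [0.5952 0.1484 0.065 ]
soap [0.4458 0.1462 0.025 ]
amber [ 0.443  -0.0267  0.085 ]
beaker [ 0.45   -0.1442  0.06  ]
yellow [ 0.2061 -0.2812  0.07  ]
blue [ 0.3839 -0.5702  0.07  ]
```

```bash
python3 -m jog '[[-31,-26,0,0,0,0,80],[-31,-26,0,0,0,0,80],[-31,-26,0,0,0,0,80],[-31,-26,0,0,0,0,80],[-31,-26,0,0,0,0,80],[-31,-26,0,0,0,0,80],[-31,-26,0,0,0,0,80],[-31,-26,0,0,0,0,80],[-31,-26,0,0,0,0,80],[-31,-26,0,0,0,0,80]]'
python3 - <<'E'
from h import *
s=ctrl.get_state();print(s["t"],s["tcp_pos"],s["joints"]);print(totool(np.array([.459,-.3375,.239])-s["tcp_pos"]))
E
```

```text
t: 0.98
tcp_pos: [0.4029, 0.1768, 0.2348]
tool_rot: [[-0.94, 0.342, -0.003], [0.342, 0.94, -0.001], [0.003, -0.002, -1.0]]
force: [1.0, 1.1, 0.3]
grip_width: 0.0798
0.9833 [0.40292436 0.17684971 0.23482955] [ 8.19188524e+00 -7.33931516e+00  1.10656051e+02 -3.15416862e-02
  7.68639518e+01 -6.17929247e+01]
[-228.66630142 -464.12766599   -3.83713025]
```

```bash
python3 -m jog '[[-18,-37,0,0,0,0,80],[-18,-37,0,0,0,0,80],[-18,-37,0,0,0,0,80],[-18,-37,0,0,0,0,80],[-18,-37,0,0,0,0,80],[-18,-37,0,0,0,0,80],[-18,-37,0,0,0,0,80],[-18,-37,0,0,0,0,80],[-18,-37,0,0,0,0,80],[-18,-37,0,0,0,0,80]]'
python3 - <<'E'
from h import *
s=ctrl.get_state();print(s["joints"]);print(totool(np.array([.459,-.3375,.239])-s["tcp_pos"]))
E
```

```text
t: 1.82
tcp_pos: [0.443, -0.238, 0.2353]
tool_rot: [[-0.939, 0.344, 0.001], [0.344, 0.939, -0.001], [-0.001, -0.0, -1.0]]
force: [1.1, 1.0, -0.1]
grip_width: 0.0803
[-4.17935061e+01  1.14883581e+00  1.02526124e+02  2.98478843e-03
  7.62487660e+01 -1.11680549e+02]
[-49.22984122 -87.94724108  -3.57192206]
```

```bash
python3 -m jog '[[-16,-29,-1,0,0,0,80],[-16,-29,-1,0,0,0,80],[-16,-29,-1,0,0,0,80],[-4,-8,0,0,0,0,80],[0,0,0,0,0,0,80],[0,0,0,0,0,0,80]]'
python3 - <<'E'
from h import *
s=ctrl.get_state();print(totool(np.array([.459,-.3375,.239])-s["tcp_pos"]))
f=grab_frame("wrist");cv2.imwrite("pics/w1.png",f["frame"])
R=cv2.Rodrigues(np.array(f["rvec"]))[0]
for p in [(.459,-.3375,.108),(.459,-.3375,.08),tuple(s["tcp_pos"])]:
    print(p,cv2.projectPoints(np.array([p]),np.array(f["rvec"]),np.array(f["tvec"]),f["K"],None)[0].ravel())
E
```

```text
t: 2.32
tcp_pos: [0.4564, -0.3582, 0.2357]
tool_rot: [[-0.936, 0.353, -0.001], [0.353, 0.936, 0.0], [0.001, -0.0, -1.0]]
force: [0.3, 1.0, -0.0]
grip_width: 0.0798
[ 4.86493464 20.24786716 -3.33625757]
(0.459, -0.3375, 0.108) [277.50663353 178.38126726]
(0.459, -0.3375, 0.08) [275.64267011 170.7802373 ]
(np.float64(0.4563941541535674), np.float64(-0.35815972981567196), np.float64(0.23565942225683334)) [256.01157102 252.17219133]
```

View pics/w1.png

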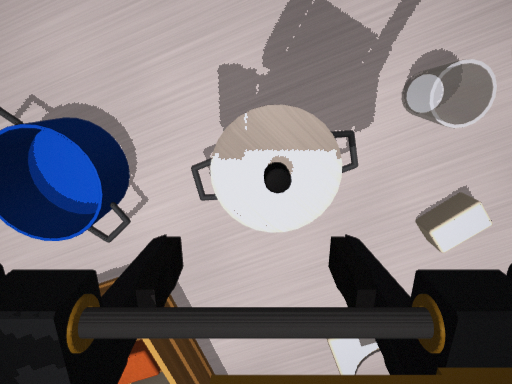

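The wrist picture shows the knob at (277,177), within 1 px of my prediction. Next I centre over it and descend.

```bash
python3 -m jog '[[5,20,20,0,0,0,70],[0,0,35,0,0,0,70],[0,0,30,0,0,0,70],[0,0,15,0,0,0,70],[0,0,0,0,0,0,70],[0,0,0,0,0,0,70]]'
python3 - <<'E'
from h import *
s=ctrl.get_state();print(totool(np.array([.459,-.337,.084])-s["tcp_pos"]))
E
```

```text
t: 2.87
tcp_pos: [0.4603, -0.3264, 0.1353]
tool_rot: [[-0.939, 0.344, 0.001], [0.344, 0.939, -0.0], [-0.001, 0.0, -1.0]]
force: [0.2, -0.5, -0.5]
grip_width: 0.0701
[ -2.34258627 -10.38846446  51.27237049]
```

```bash
python3 -m jog '[[-2,-9,12,0,0,0,60],[0,0,12,0,0,0,60],[0,0,10,0,0,0,60],[0,0,5,0,0,0,60],[0,0,0,0,0,0,60],[0,0,0,0,0,0,60]]'
python3 - <<'E'
from h import *
s=ctrl.get_state();print(totool(np.array([.459,-.337,.084])-s["tcp_pos"]))
E
```

```text
t: 3.37
tcp_pos: [0.4613, -0.3367, 0.097]
tool_rot: [[-0.94, 0.342, 0.006], [0.342, 0.94, -0.005], [-0.007, -0.003, -1.0]]
force: [0.5, -0.7, 0.9]
grip_width: 0.0599
[ 2.09479743 -1.04884023 13.02011768]
```

```bash
python3 -m jog '[[2,-1,6,0,0,0,50],[0,0,5,0,0,0,50],[0,0,1,0,0,0,50],[0,0,0,0,0,0,40],[0,0,0,0,0,0,30],[0,0,0,0,0,0,20],[0,0,0,0,0,0,20],[0,0,0,0,0,0,20]]' 25
python3 - <<'E'
from h import *
s=ctrl.get_state();print(totool(np.array([.459,-.337,.084])-s["tcp_pos"]))
E
```

```text
t: 4.03
tcp_pos: [0.4593, -0.3378, 0.0849]
tool_rot: [[-0.939, 0.343, 0.007], [0.343, 0.939, -0.006], [-0.009, -0.004, -1.0]]
force: [-0.5, -0.2, -2.5]
grip_width: 0.0252
[0.59023394 0.68154722 0.88091142]
```

```bash
python3 -m jog '[[0,0,-5,0,0,0,20],[0,0,-8,0,0,0,20],[0,0,-15,0,0,0,20],[0,0,-25,0,0,0,20],[0,0,-25,0,0,0,20],[0,0,-15,0,0,0,20],[0,0,0,0,0,0,20],[0,0,0,0,0,0,20]]' 30
python3 - <<'E'
from h import *
s=ctrl.get_state();print(totool(np.array([.475,.3445,s["tcp_pos"][2]])-s["tcp_pos"]))
f=grab_frame("wrist");cv2.imwrite("pics/w2.png",f["frame"])
E
```

```text
t: 4.7
tcp_pos: [0.4575, -0.3358, 0.1836]
tool_rot: [[-0.94, 0.342, 0.005], [0.342, 0.94, -0.004], [-0.006, -0.002, -1.0]]
force: [0.1, -0.0, -2.8]
grip_width: 0.025
[216.48553839 645.12495726  -2.52204831]
```

View pics/w2.png

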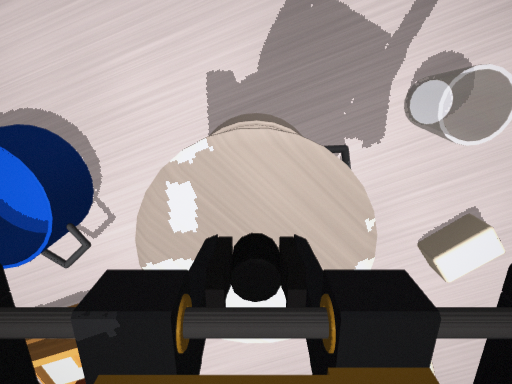

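The lid is held level by its knob and has left the pot. Now I carry it to the mat.

```bash
python3 -m jog '[[6,17,0,0,0,0,20],[11,33,0,0,0,0,20],[11,33,0,0,0,0,20],[11,33,0,0,0,0,20],[11,33,0,0,0,0,20],[11,33,0,0,0,0,20],[11,33,0,0,0,0,20],[11,33,0,0,0,0,20],[11,33,0,0,0,0,20],[11,33,0,0,0,0,20]]'
python3 - <<'E'
from h import *
s=ctrl.get_state();print(totool(np.array([.475,.3445,.18])-s["tcp_pos"]))
E
```

```text
t: 5.58
tcp_pos: [0.4602, 0.0043, 0.1702]
tool_rot: [[-0.935, 0.355, -0.01], [0.355, 0.935, 0.002], [0.01, -0.002, -1.0]]
force: [1.0, -0.3, -2.3]
grip_width: 0.0254
[107.00233278 323.32738568  -9.27386396]
```

```bash
python3 -m jog '[[11,33,-1,0,0,0,20],[11,33,-1,0,0,0,20],[11,33,-1,0,0,0,20],[11,33,-1,0,0,0,20],[11,33,-1,0,0,0,20],[11,33,0,0,0,0,20],[11,33,0,0,0,0,20],[9,27,0,0,0,0,20],[4,12,0,0,0,0,20],[0,0,0,0,0,0,20]]'; python3 -m jog '[[0,0,0,0,0,0,20],[0,0,0,0,0,0,20]]'
python3 - <<'E'
from h import *
s=ctrl.get_state();print(totool(np.array([.475,.3445,.025])-s["tcp_pos"]))
E
```

```text
t: 6.42
tcp_pos: [0.4601, 0.3087, 0.1619]
tool_rot: [[-0.937, 0.349, -0.03], [0.349, 0.937, 0.001], [0.028, -0.01, -1.0]]
force: [-0.9, -1.3, -3.2]
grip_width: 0.0251
t: 6.58
tcp_pos: [0.4582, 0.3083, 0.1592]
tool_rot: [[-0.937, 0.347, -0.034], [0.347, 0.938, -0.001], [0.032, -0.013, -0.999]]
force: [0.2, 0.1, -2.0]
grip_width: 0.0251
[ -7.40879367  41.54476507 133.45441382]
```

```bash
python3 -m jog '[[-3,20,20,-0.4,-1,0,20],[-3,17,20,-0.4,-1,0,20],[0,0,25,0,0,0,20],[0,0,20,0,0,0,20],[0,0,10,0,0,0,20],[0,0,0,0,0,0,20],[0,0,0,0,0,0,20]]'
python3 - <<'E'
from h import *
s=ctrl.get_state();print(totool(np.array([.475,.3445,.025])-s["tcp_pos"]));R=s["tool_rot"];print(np.degrees(R.T@np.cross(R[:,2],[0,0,-1])))
E
```

```text
t: 7.17
tcp_pos: [0.4787, 0.3328, 0.0597]
tool_rot: [[-0.934, 0.357, 0.004], [0.356, 0.934, -0.003], [-0.005, -0.002, -1.0]]
force: [1.0, 0.2, -2.6]
grip_width: 0.0254
[ 7.83090631  9.62461844 34.6238131 ]
[-0.08616485  0.29672425  0.        ]
```

```bash
python3 -m jog '[[4,5,6,0,0.3,0,20],[4,4,6,0,0,0,20],[0,0,6,0,0,0,20],[0,0,6,0,0,0,20],[0,0,3,0,0,0,20],[0,0,0,0,0,0,20],[0,0,0,0,0,0,20]]'
python3 - <<'E'
from h import *
s=ctrl.get_state();print(totool(np.array([.475,.3445,.023])-s["tcp_pos"]));R=s["tool_rot"];print(np.degrees(R.T@np.cross(R[:,2],[0,0,-1])))
f=grab_frame("wrist");cv2.imwrite("pics/w3.png",f["frame"])
E
```

```text
t: 7.75
tcp_pos: [0.4772, 0.3454, 0.0346]
tool_rot: [[-0.934, 0.358, 0.005], [0.358, 0.934, 0.002], [-0.004, 0.003, -1.0]]
force: [0.6, -0.2, -1.9]
grip_width: 0.025
[ 1.75265912 -1.66210287 11.61671135]
[0.19322418 0.24886021 0.        ]
```

View pics/w3.png

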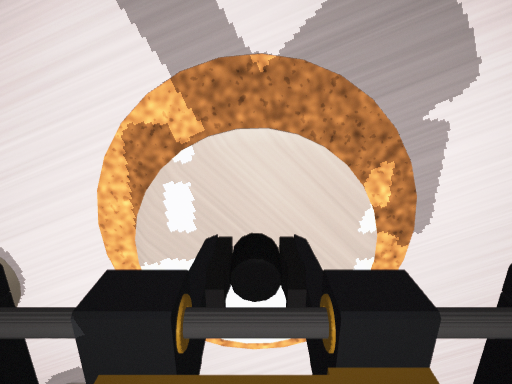

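The lid is centred over the mat; its centre is at column 256 and the mat's is at 257. I lower the last 11 mm slowly.

```bash
python3 -m jog '[[1,-1,3,0,0,0,20],[0,0,3,0,0,0,20],[0,0,3,0,0,0,20],[0,0,2,0,0,0,20],[0,0,1,0,0,0,20],[0,0,0,0,0,0,20]]'
```

```text
t: 8.3
tcp_pos: [0.4768, 0.3452, 0.0242]
tool_rot: [[-0.934, 0.358, 0.007], [0.358, 0.934, 0.002], [-0.006, 0.004, -1.0]]
force: [-0.8, -0.6, -0.4]
grip_width: 0.0254
```

```bash
python3 -m jog '[[0,0,0.5,0,0,0,27],[0,0,0,0,0,0,30],[0,0,0,0,0,0,40],[0,0,0,0,0,0,55],[0,0,0,0,0,0,60],[0,0,0,0,0,0,60]]' && python3 -m jog '[[0,0,-8,0,0,0,60],[0,0,-15,0,0,0,60],[0,0,-30,0,0,0,60],[0,0,-35,0,0,0,60],[0,0,-35,0,0,0,60],[0,0,-20,0,0,0,60],[0,0,0,0,0,0,70],[0,0,0,0,0,0,70]]'
python3 - <<'E'
from h import *
f=grab_frame("wrist");cv2.imwrite("pics/w4.png",f["frame"])
s=ctrl.get_state();print(totool(np.array([.616,-.150,.18])-s["tcp_pos"]));R=s["tool_rot"];print(np.degrees(R.T@np.cross(R[:,2],[0,0,-1])),s["joints"])
E
```

```text
t: 8.8
tcp_pos: [0.4781, 0.3457, 0.0243]
tool_rot: [[-0.934, 0.358, 0.01], [0.358, 0.934, 0.003], [-0.008, 0.007, -1.0]]
force: [-0.5, -0.4, -0.4]
grip_width: 0.0545
t: 9.47
tcp_pos: [0.4753, 0.3445, 0.1751]
tool_rot: [[-0.934, 0.358, 0.007], [0.358, 0.934, 0.002], [-0.005, 0.004, -1.0]]
force: [-0.6, -0.4, 0.3]
grip_width: 0.0691
[-308.29525508 -411.48871172   -5.16308418]
[0.2584916 0.3199888 0.       ] [ 2.43845948e+01  1.52461749e+01  9.39280131e+01 -4.88887058e-02
  7.04170496e+01 -4.46228657e+01]
```

View pics/w4.png

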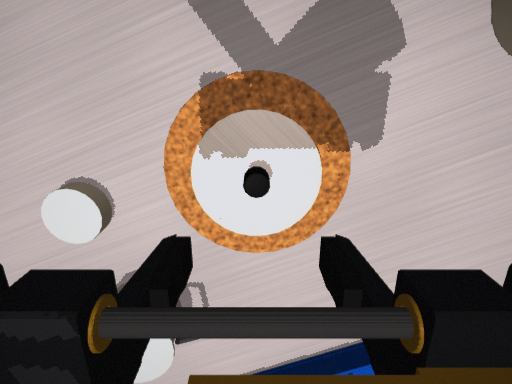

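The lid lies flat on the mat, released and well inside it. Next, the block.

```bash
python3 -m jog '[[-25,-33,0,0,0,0,80],[-25,-33,0,0,0,0,80],[-25,-33,0,0,0,0,80],[-25,-33,0,0,0,0,80],[-25,-33,0,0,0,0,80],[-25,-33,0,0,0,0,80],[-25,-33,0,0,0,0,80],[-25,-33,0,0,0,0,80],[-25,-33,0,0,0,0,80],[-25,-33,0,0,0,0,80]]' >/dev/null; python3 -m jog '[[0,0,0,0,0,7,80],[0,0,0,0,0,7,80],[0,0,0,0,0,7,80],[0,0,0,0,0,7,80],[0,0,0,0,0,7,80],[0,0,0,0,0,7,80],[0,0,0,0,0,7,80],[0,0,0,0,0,0,80],[0,0,0,0,0,0,80]]'
python3 - <<'E'
from h import *
s=ctrl.get_state();print(totool(np.array([.616,-.150,.18])-s["tcp_pos"]));R=s["tool_rot"];print(np.degrees(R.T@np.cross(R[:,2],[0,0,-1])),s["joints"],np.degrees(np.arctan2(R[1,1],R[0,1])))
E
```

```text
t: 11.1
tcp_pos: [0.5739, -0.0636, 0.1352]
tool_rot: [[-0.333, 0.942, -0.047], [0.943, 0.334, 0.013], [0.028, -0.04, -0.999]]
force: [0.6, 0.7, -0.2]
grip_width: 0.08
[-94.18908105   9.02208835 -47.873125  ]
[-2.27836967 -1.61673621  0.        ] [-18.03689517  18.86283625  94.40156871  -0.11245987  69.52846238
 -37.47897209] 19.51616658295658
```

```bash
python3 -m jog '[[-20,2,-10,-1.2,-0.8,0,80],[-25,2,-12,-1.2,-0.8,0,80],[-22,2,-12,0,0,0,80],[-12,2,-8,0,0,0,80],[0,0,0,0,0,0,80],[0,0,0,0,0,0,80]]'
python3 - <<'E'
from h import *
s=ctrl.get_state();print(totool(np.array([.616,-.150,.18])-s["tcp_pos"]));R=s["tool_rot"];print(np.degrees(R.T@np.cross(R[:,2],[0,0,-1])),np.degrees(np.arctan2(R[1,1],R[0,1])))
f=grab_frame("wrist");cv2.imwrite("pics/w5.png",cv2.resize(f["frame"],None,fx=1.5,fy=1.5));np.savez("w5.npz",K=f["K"],rvec=f["rvec"],tvec=f["tvec"])
E
```

```text
t: 11.6
tcp_pos: [0.6058, -0.1354, 0.1692]
tool_rot: [[-0.356, 0.934, -0.009], [0.934, 0.356, 0.006], [0.008, -0.006, -1.0]]
force: [-0.1, 0.3, -1.1]
grip_width: 0.0799
[-17.18412462   4.30746634 -11.02035255]
[-0.35498857 -0.47745024  0.        ] 20.87046774374875
```

View pics/w5.png

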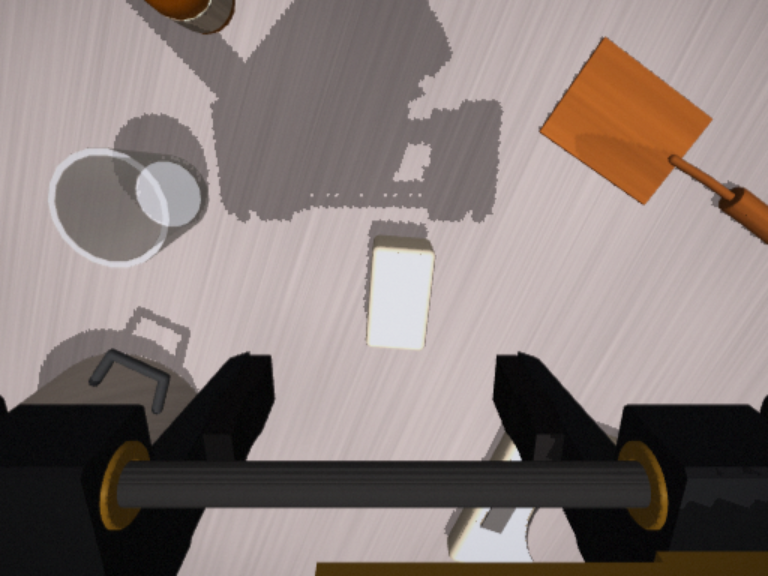

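The block's top face shows clearly, with corners at (374,246), (434,252), (425,349) and (367,345) in the 1.5x picture.

Run:
```python
from h import *
f=dict(np.load("w5.npz"))
P=np.array([px2w(f,(u/1.5-.2,v/1.5-.2),.04) for u,v in[(374,246),(434,252),(425,349),(367,345)]])
print(P.round(4)); c=P.mean(0);e=P[3]-P[0]+P[2]-P[1];print(c,np.linalg.norm(P[3]-P[0]),np.linalg.norm(P[1]-P[0]),"long axis",np.degrees(np.arctan2(e[1],e[0])))
s=ctrl.get_state();print(totool([c[0],c[1],.012]-s["tcp_pos"]))
```

```text
[[ 0.5922 -0.1205  0.04  ]
 [ 0.6283 -0.1108  0.04  ]
 [ 0.6485 -0.1739  0.04  ]
 [ 0.6115 -0.1851  0.04  ]]
[ 0.6201218  -0.14759251  0.04      ] 0.06735423240058003 0.03734716166163142 long axis -72.85081923524322
[-17.98828252  10.13135013 156.86023392]
```

```bash
python3 -m jog '[[-7,5,10,-0.3,-0.4,2,80],[-7,4,20,0,0,2,80],[0,0,30,0,0,0,80],[0,0,25,0,0,0,80],[0,0,15,0,0,0,80],[0,0,0,0,0,0,80],[0,0,0,0,0,0,80]]'
python3 - <<'E'
from h import *
s=ctrl.get_state();print(totool(np.array([.620,-.1476,.012])-s["tcp_pos"]));R=s["tool_rot"];print(np.degrees(R.T@np.cross(R[:,2],[0,0,-1])),np.degrees(np.arctan2(R[1,1],R[0,1])))
E
```

```text
t: 12.23
tcp_pos: [0.6148, -0.1372, 0.0607]
tool_rot: [[-0.301, 0.954, -0.008], [0.954, 0.301, 0.004], [0.007, -0.006, -1.0]]
force: [-0.2, -0.6, -0.2]
grip_width: 0.0802
[-11.77603855   2.16499915  48.57546579]
[-0.33502431 -0.37405067  0.        ] 17.491894474814153
```

```bash
python3 -m jog '[[-5,2,10,-0.3,-0.3,0.5,80],[-6,0,12,0,0,0,80],[0,0,10,0,0,0,80],[0,0,8,0,0,0,80],[0,0,4,0,0,0,80],[0,0,0,0,0,0,80],[0,0,0,0,0,0,80]]'
python3 - <<'E'
from h import *
s=ctrl.get_state();print(totool(np.array([.620,-.1476,.012])-s["tcp_pos"]));R=s["tool_rot"];print(np.degrees(R.T@np.cross(R[:,2],[0,0,-1])),np.degrees(np.arctan2(R[1,1],R[0,1])))
E
```

```text
t: 12.82
tcp_pos: [0.6218, -0.1476, 0.015]
tool_rot: [[-0.294, 0.956, 0.003], [0.956, 0.294, -0.001], [-0.002, 0.003, -1.0]]
force: [0.2, 0.5, -0.6]
grip_width: 0.0801
[ 0.54402828 -1.72913127  2.97251355]
[0.16341234 0.09772805 0.        ] 17.089656485264964
```

```bash
python3 -m jog '[[0,-2,3,0,0,0,70],[0,0,0,0,0,0,60],[0,0,0,0,0,0,50],[0,0,0,0,0,0,42],[0,0,0,0,0,0,34],[0,0,0,0,0,0,34],[0,0,0,0,0,0,34],[0,0,0,0,0,0,34]]' 25; python3 -m jog '[[0,0,-5,0,0,0,34],[0,0,-15,0,0,0,34],[0,0,-30,0,0,0,34],[0,0,-35,0,0,0,34],[0,0,-35,0,0,0,34],[0,0,-25,0,0,0,34],[0,0,0,0,0,0,34],[0,0,0,0,0,0,34]]';python3 - <<'E'
from h import *
s=ctrl.get_state();print(totool(np.array([.4585,-.337,s["tcp_pos"][2]])-s["tcp_pos"]));R=s["tool_rot"];print(np.degrees(R.T@np.cross(R[:,2],[0,0,-1])))
E
```

```text
t: 13.48
tcp_pos: [0.6209, -0.1487, 0.0138]
tool_rot: [[-0.294, 0.956, 0.006], [0.956, 0.294, -0.002], [-0.004, 0.005, -1.0]]
force: [-0.1, -0.5, -0.6]
grip_width: 0.0396
t: 14.15
tcp_pos: [0.6185, -0.1476, 0.1696]
tool_rot: [[-0.294, 0.956, 0.004], [0.956, 0.294, -0.001], [-0.002, 0.003, -1.0]]
force: [-0.1, -0.8, -2.1]
grip_width: 0.04
[-133.96187401 -208.68121697   -0.44189542]
[0.20020888 0.12288051 0.        ]
```

```bash
python3 -m jog '[[-10,-16,0,0,0,0,34],[-20,-31,0,0,0,0,34],[-20,-31,0,0,0,0,34],[-20,-31,0,0,0,0,34],[-20,-31,0,0,0,0,34],[-20,-31,0,0,0,0,34],[-14,-22,0,0,0,0,34],[-6,-10,0,0,0,0,34],[0,0,0,0,0,0,34],[0,0,0,0,0,0,34]]';python3 - <<'E'
from h import *
s=ctrl.get_state();print(totool(np.array([.4585,-.337,s["tcp_pos"][2]])-s["tcp_pos"]));R=s["tool_rot"];print(np.degrees(R.T@np.cross(R[:,2],[0,0,-1])))
f=grab_frame("wrist");g=grab_frame("top")["frame"]
im=f["frame"].copy()
c=np.array([[.4585+.061*np.cos(a),-.337+.061*np.sin(a),.075] for a in np.linspace(0,6.28,60)])
for p in cv2.projectPoints(c,np.array(f["rvec"]),np.array(f["tvec"]),f["K"],None)[0].reshape(-1,2):
    if abs(p).max()<600: cv2.circle(im,tuple(int(x) for x in p),1,(0,0,255),-1)
cv2.imwrite("pics/w6.png",im)
E
```

```text
t: 14.98
tcp_pos: [0.4519, -0.333, 0.1581]
tool_rot: [[-0.298, 0.955, -0.005], [0.955, 0.298, 0.01], [0.011, -0.002, -1.0]]
force: [-0.2, 0.6, -1.3]
grip_width: 0.0399
[-5.84158736  5.13926839 -0.07538573]
[-0.11272686 -0.64018087  0.        ]
```

View pics/w6.png

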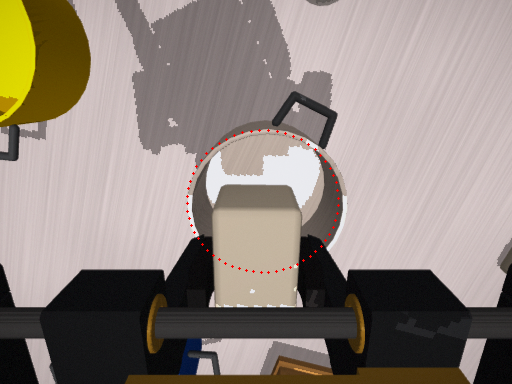

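The dots (predicted inner rim) match the pot to about 3 px, and the block hangs straight between the fingers. I centre it and lower it.

```bash
python3 -m jog '[[-4,4,5,0,-0.4,0,34],[-1,2,15,0,-0.2,0,34],[0,0,15,0,0,0,34],[0,0,10,0,0,0,34],[0,0,0,0,0,0,34],[0,0,0,0,0,0,34]]';python3 - <<'E'
from h import *
s=ctrl.get_state();print(totool(np.array([.4592,-.3365,.022])-s["tcp_pos"]));R=s["tool_rot"];print(np.degrees(R.T@np.cross(R[:,2],[0,0,-1])))
E
```

```text
t: 15.58
tcp_pos: [0.4662, -0.3303, 0.1103]
tool_rot: [[-0.308, 0.951, 0.001], [0.951, 0.308, -0.002], [-0.002, 0.0, -1.0]]
force: [-0.4, -0.4, -0.8]
grip_width: 0.0401
[-3.59096408 -8.55251787 88.31864929]
[0.00464235 0.10515575 0.        ]
```

```bash
python3 -m jog '[[-2,-6,2,0,0,0,34],[0,0,10,0,0,0,34],[0,0,12,0,0,0,34],[0,0,12,0,0,0,34],[0,0,0,0,0,0,34],[0,0,0,0,0,0,34]]';python3 - <<'E'
from h import *
s=ctrl.get_state();print(totool(np.array([.4592,-.3365,.022])-s["tcp_pos"]));R=s["tool_rot"];print(np.degrees(R.T@np.cross(R[:,2],[0,0,-1])))
E
```

```text
t: 16.08
tcp_pos: [0.4619, -0.3348, 0.0722]
tool_rot: [[-0.309, 0.951, 0.003], [0.951, 0.309, -0.004], [-0.004, 0.001, -1.0]]
force: [-0.1, 0.3, 0.7]
grip_width: 0.04
[-0.58996928 -3.18139795 50.18827455]
[0.06998911 0.2533104  0.        ]
```

```bash
python3 -m jog '[[0,-3,8,0,0,0,34],[0,0,12,0,0,0,34],[0,0,12,0,0,0,34],[0,0,7,0,0,0,34],[0,0,3,0,0,0,34],[0,0,0,0,0,0,34],[0,0,0,0,0,0,34]]'
```

```text
t: 16.67
tcp_pos: [0.4583, -0.3358, 0.0247]
tool_rot: [[-0.309, 0.951, 0.001], [0.951, 0.309, -0.003], [-0.003, 0.001, -1.0]]
force: [-0.0, 0.0, -1.1]
grip_width: 0.0397
```

```bash
python3 -m jog '[[0,0,3,0,0,0,34],[0,0,1.5,0,0,0,34],[0,0,0,0,0,0,34],[0,0,0,0,0,0,44],[0,0,0,0,0,0,52],[0,0,0,0,0,0,54],[0,0,0,0,0,0,54]]'; python3 -m jog '[[0,0,-8,0,0,0,54],[0,0,-15,0,0,0,54],[0,0,-30,0,0,0,54],[0,0,-40,0,0,0,54],[0,0,-40,0,0,0,54],[0,0,-30,0,0,0,54],[0,0,0,0,0,0,54],[0,0,0,0,0,0,54],[0,0,0,0,0,0,54]]';python3 - <<'E'
from h import *
cv2.imwrite("pics/w7.png",cv2.vconcat([cv2.resize(grab_frame("wrist")["frame"][:300],None,fx=.9,fy=.9),cv2.resize(grab_frame("scene")["frame"][:370],(461,330))]))
E
```

```text
t: 17.25
tcp_pos: [0.4598, -0.3372, 0.022]
tool_rot: [[-0.309, 0.951, 0.004], [0.951, 0.309, -0.006], [-0.007, 0.002, -1.0]]
force: [0.2, 0.3, -0.1]
grip_width: 0.0541
t: 18.0
tcp_pos: [0.4586, -0.3357, 0.1969]
tool_rot: [[-0.309, 0.951, 0.005], [0.951, 0.309, -0.007], [-0.008, 0.003, -1.0]]
force: [0.2, -0.3, -0.7]
grip_width: 0.0539
```

View pics/w7.png

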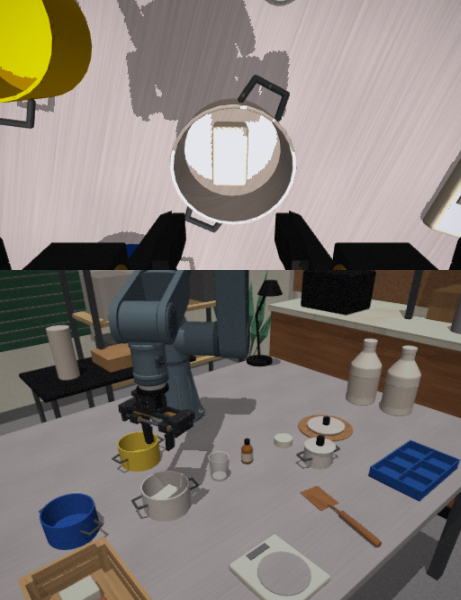

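The block lies flat on the pot floor, around (230,153) in the wrist view. The scene view shows the lid on the mat at (326,424), and the bystanders still stand as before. The gripper is clear, so I hand the job in.

```bash
python3 -c "
from cell import ctrl
print(ctrl.sign_off())"
```

```text
the job is handed in; nothing more can be done
None
```

I lifted the large pot's lid off by its knob and set it flat on the cork mat. Then I lowered the loose white block into the open pot, let go and backed off. The job was handed in at about 18 s on the robot's clock.

- **Lid:** it lies knob up, entirely on the mat and within about 8 mm of the mat's centre, judged from the wrist picture.
- **Block:** it lies flat on the pot floor, released. The gripper opened to 54 mm and withdrew to about 0.2 m above the table, touching nothing.
- **Pot and bystanders:** in the last pictures the pot stands upright where it was. The small pot, bottle, soap and cup look unmoved by eye.

No check failed. The only disagreements were small: the projected pot rim was about 3 px off, the block measured 67 x 37 mm against the given 70 x 40 mm, and the arm tilted about 2–3° in fast moves, which I corrected before the placing and the grasp.

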